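# Find the free flap of the cable duct and push it open

### The job

Three of the four flaps in the top of the bench's cable duct are locked from below and one is free: press the ribbed ends of the flaps with a fingertip until you find the one that rocks. Push that flap's ribbed end down until it is fully open and leave it so. Only press: pick up nothing and leave the other things on the duct and the bench where they are.

Things in the scene. Friction and masses are not known exactly. Their poses are not given: they have to be found in the camera images.
- duct: grey sheet-steel cable duct fixed to the bench, 150 (x) x 360 (y) x 75 mm high. Origin on the bench under the flaps' common pivot line, half-way along; x points across it, away from the robot (front face -72, back +78 mm), y along it to the left, z up. Four identical bare-metal flaps lie flush in its top, centred at y = +126, +42, -42, -126 mm (flap1 to 4); behind them a 46 mm ledge.
- flap1 (a joint): angle (rad) of the leftmost flap about its pivot along the duct's y: 0 shut and flush, grows as its ribbed end (towards the robot) goes down and the plain end rises; stop at 0.9 = fully open. No spring: if free it turns under about 2.5 N on the ribs and stays where left; if locked it gives about 1 mm at most. Which one is free cannot be seen and changes.
- pad1 (a point): middle of the ribs on the upper face of the leftmost flap, 40 mm in front of its pivot line, 75 mm above the bench while shut; moves with the flap. Flap: 68 mm wide (y), 4 mm thick, from 60 mm before its pivot (ribbed end) to 30 mm behind it (plain end); below it the duct is hollow, 68 mm deep.
- flap2 (a joint): angle (rad) of the second from the left flap about its pivot along the duct's y: 0 shut and flush, grows as its ribbed end (towards the robot) goes down and the plain end rises; stop at 0.9 = fully open. No spring: if free it turns under about 2.5 N on the ribs and stays where left; if locked it gives about 1 mm at most. Which one is free cannot be seen and changes.
- pad2 (a point): middle of the ribs on the upper face of the second from the left flap, 40 mm in front of its pivot line, 75 mm above the bench while shut; moves with the flap. Flap: 68 mm wide (y), 4 mm thick, from 60 mm before its pivot (ribbed end) to 30 mm behind it (plain end); below it the duct is hollow, 68 mm deep.
- flap3 (a joint): angle (rad) of the third from the left flap about its pivot along the duct's y: 0 shut and flush, grows as its ribbed end (towards the robot) goes down and the plain end rises; stop at 0.9 = fully open. No spring: if free it turns under about 2.5 N on the ribs and stays where left; if locked it gives about 1 mm at most. Which one is free cannot be seen and changes.
- pad3 (a point): middle of the ribs on the upper face of the third from the left flap, 40 mm in front of its pivot line, 75 mm above the bench while shut; moves with the flap. Flap: 68 mm wide (y), 4 mm thick, from 60 mm before its pivot (ribbed end) to 30 mm behind it (plain end); below it the duct is hollow, 68 mm deep.
- flap4 (a joint): angle (rad) of the rightmost flap about its pivot along the duct's y: 0 shut and flush, grows as its ribbed end (towards the robot) goes down and the plain end rises; stop at 0.9 = fully open. No spring: if free it turns under about 2.5 N on the ribs and stays where left; if locked it gives about 1 mm at most. Which one is free cannot be seen and changes.
- pad4 (a point): middle of the ribs on the upper face of the rightmost flap, 40 mm in front of its pivot line, 75 mm above the bench while shut; moves with the flap. Flap: 68 mm wide (y), 4 mm thick, from 60 mm before its pivot (ribbed end) to 30 mm behind it (plain end); below it the duct is hollow, 68 mm deep.
- tape_front: roll of black tape lying flat, 68 mm across, 20 mm high, on the bench in front of the duct. Leave it alone; origin at its underside
- tape_ledge: small roll of black tape lying flat, 38 mm across, 16 mm high, on the ledge of the duct behind the flaps. Leave it alone; origin at its underside
- tin: small flat steel tin, 34 x 55 x 18 mm, on the ledge of the duct behind the flaps. Leave it alone; origin at its underside
- adapter: black power adapter brick, 50 x 115 x 32 mm, on the bench in front of the duct. Leave it alone; origin at its underside
- screwdriver: screwdriver lying on the bench to the left of the duct. Leave it alone
- tape_side: roll of brown tape lying flat, 72 mm across, 24 mm high, on the bench to the right of the duct. Leave it alone; origin at its underside

How it is judged:
At the end, for the whole second after the job is handed in: One flap stands open and still at 0.78 rad or more (stop at 0.9) and the other three are shut (under 0.1 rad) (((value of joint flap1 above 0.78 rad and velocity of joint flap1 below 0.05 rad/s and value of joint each of flap2, flap3, flap4 below 0.1 rad) or (value of joint flap2 above 0.78 rad and velocity of joint flap2 below 0.05 rad/s and value of joint each of flap1, flap3, flap4 below 0.1 rad) or (value of joint flap3 above 0.78 rad and velocity of joint flap3 below 0.05 rad/s and value of joint each of flap1, flap2, flap4 below 0.1 rad) or (value of joint flap4 above 0.78 rad and velocity of joint flap4 below 0.05 rad/s and value of joint each of flap1, flap2, flap3 below 0.1 rad))); the robot touches nothing.
It fails at once if a loose thing on the duct or the bench is shifted or lifted by more than 25 mm (distance of any of tape_front, tape_ledge, tin, adapter, screwdriver, tape_side from where it was at the start of the episode above 0.025 m).
It also fails if it takes over 45 s, if anything falls off the work surface, if the arm or the gripper's body presses on something with over 40 N, if the wrist force passes 120 N, or if a joint passes its speed limit or range.

### The arm

A 6-joint arm with a two-finger parallel gripper is mounted at the origin on the work surface. World frame = base frame: x ahead of the robot, y to its left, z up, the work surface at z = 0. Lengths are in m, angles in rad, forces in N, time in s.
With the tool pointing down it reaches from about 0.375 to 0.975 m from the base axis. Payload 3.8 kg.
Tool frame: the origin (TCP) lies on the centre line of the jaws, within the pads' length; the fingertips stand 14 mm ahead of it and the grasp point (between the pads) lies 5 mm behind it; x points along the fingers, y is the direction in which the jaws open and shut, and the axes are right-handed (so a half turn about x gives the same grasp; the last joint's range is limited). The gripper opens to 85 mm and grips with 20 to 120 N. Pads are 22 mm wide; open, the fingers measure 114 mm over their backs; the gripper's body (76 mm by 85 mm) begins 54 mm behind the grasp point. The pads swing forward as they close: fully open they stand 13 mm farther back than shut.
Start: joints at [1.171, 0.264, 1.604, -0, 1.274, -0.037], TCP at [0.24, 0.631, 0.245] pointing down, gripper open.
Joint ranges: [-2.63, 2.63], [-0.94, 2.18], [0.31, 2.57], [-1.31, 4.45], [0, 2.66], [-2.55, 2.55]. Speed limits (rad/s): [2.57, 2.57, 3.14, 3.14, 3.14, 3.14].

### API

Orientations are given as a rotation vector (axis times angle).
In Python, from workcell import bot gives the robot as it stands.
- The arm moves only by the shell command python3 -m creep 'ROWS' [FORCE]. ROWS is JSON, a list of rows, each an object with "grip": the finger opening in cm, from 0 to 8.54; "dp": the shift along the tool's x, y, z in cm, a list of three; "rotation": the turn, a rotation vector about the tool's x, y, z in rad, a list of three. A call has 1 to 5 rows; each row is the pose to reach, as a shift and turn from the pose commanded when the call began, along the tool's axes at that moment; what a row does not reach only later rows make up. A row lasts 1/12 s, in which the tool goes at most 41.7 mm and 7.16 degrees, less where a joint would pass 70% of its speed; a pose out of reach is approached as far as the arm can. A call with a gripper value outside its range is refused whole. The fingers move at their own pace and stop on an object; FORCE is the grip in N (left out, the last holds). Time passes only in rows, so rows that repeat a pose let the fingers close. It gives the time, the measured TCP pose, the force and the opening at its end, in the units of the state.
- bot.read_state(): the state, without advancing time (a new reading comes with each control period).
- bot.read_camera(name): name is "side" or "top"; returns (picture, depth): 400x640x3 uint8, red, green, blue; 400x640 float32, m along the optical axis (not along the pixel's ray), 0 where there is no reading.
- bot.get_calibration(name): a dict with "fx", "fy", "cx", "cy" (pixels), "rvec" (rotation vector, rad) and "tvec" (3), from world to camera coordinates, as OpenCV has them. Camera axes: x right, y down, z forward; pixel columns grow to the right and rows downward; lengths in m; the calibration is good to about 2 mm. A picture is of the moment at which its call begins. get_calibration takes no time and is no camera call.
- bot.finish_job(): hands the job in, once; it reports no verdict.
The state is a dict: "time": time; "q": joint angles; "joint_vel": joint speeds; "joint_torque": joint torques, N m; "tool_pos": TCP position; "tcp_rot": TCP orientation; "wrist_force": force on the tool from outside, world axes, zero at the start; "torque": the same for the moment, N m; "width": opening from 0.0 (shut) to 1.0 (fully open).
Only numpy, scipy, OpenCV 4.12 (cv2) and the standard library are available. Lean on these libraries where they do the work, as an engineer would, in place of code of your own. Each camera call takes 0.05 s, during which the arm holds its last target.

## Working session

There is one attempt and no reset: what is moved stays moved. The work goes in short steps, Python scripts to look and compute and a shell command to move; the robot and the scene stay as the last step left them, time stands still between calls to the robot, and variables do not carry over. Pictures are saved under pics/ and viewed, and the job is handed in when it is done.

```bash
mkdir -p pics; ls; python3 - <<'E'
from workcell import bot
import cv2
s=bot.read_state();print(s)
import numpy as np
for n in("top","side"):
    im,d=bot.read_camera(n);cv2.imwrite(f"pics/{n}0.png",im[:,:,::-1]);np.save(f"{n}0.npy",d);print(bot.get_calibration(n))
E
```

```text
pics
{'time': 0.0, 'q': array([ 1.17109371e+00,  2.64773206e-01,  1.60538808e+00, -3.56106899e-05,
        1.27372687e+00, -3.68779531e-02]), 'joint_vel': array([-2.90078953e-04, -2.31199797e-05, -2.87578950e-03,  2.09597675e-04,
        1.77558193e-03,  6.87220972e-04]), 'joint_torque': array([ 7.59643876e-05, -5.15105617e+01, -3.67312074e+01,  2.71631834e-04,
        1.29949237e-02, -2.22421484e-06]), 'tool_pos': array([0.23928811, 0.63039652, 0.2439409 ]), 'tcp_rot': array([ 0.28291488,  1.55245011, -0.28646281]), 'wrist_force': array([-5.78888684e-01,  1.64554603e-04, -2.63620485e-01]), 'torque': array([ 0.03325968, -0.00370717, -0.02068704]), 'width': 0.9991252024468398}
{'fx': 498.2820149226853, 'fy': 498.2820149226853, 'cx': 314.76053459224823, 'cy': 205.79549767347805, 'rvec': array([ 2.0908451 , -2.14442799,  0.15364335]), 'tvec': array([0.07385953, 0.59762136, 1.0205182 ])}
{'fx': 443.60687975319314, 'fy': 443.60687975319314, 'cx': 320.92649476168685, 'cy': 188.7893104991178, 'rvec': array([ 2.44615217, -0.13091001,  0.0435838 ]), 'tvec': array([-0.55828652,  0.11662347,  0.89916584])}
```

View pics/top0.png

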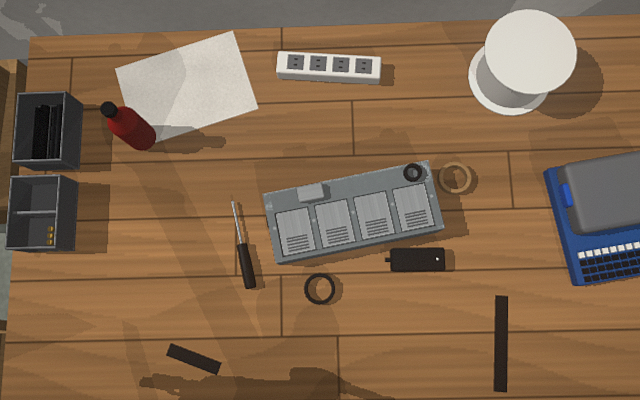

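View pics/side0.png

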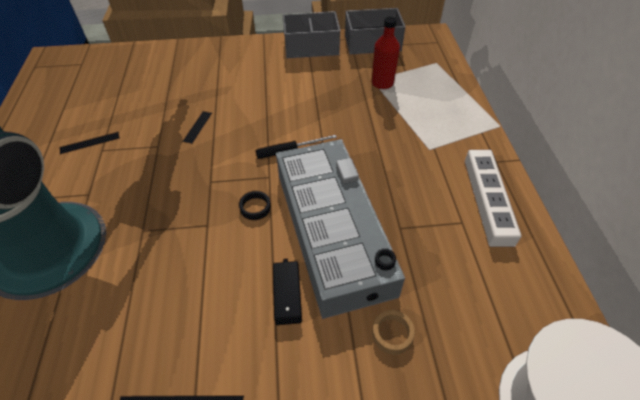

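The top view shows the duct at about (265-443, 160-265), with flap1 at left (295,232) to flap4 at right (416,208). The tin is at (312,192), tape_ledge at (413,172), tape_front at (320,288) and adapter at (416,260). I'll enlarge the duct next.

```bash
python3 - <<'E'
import cv2
im=cv2.imread("pics/top0.png")
cv2.imwrite("pics/topc.png",cv2.resize(im[150:275,255:455],None,fx=4,fy=4,interpolation=cv2.INTER_CUBIC))
im=cv2.imread("pics/side0.png")
cv2.imwrite("pics/sidec.png",cv2.resize(im[130:320,250:420],None,fx=3,fy=3,interpolation=cv2.INTER_CUBIC))
E
```

```text
(no output)
```

View pics/topc.png

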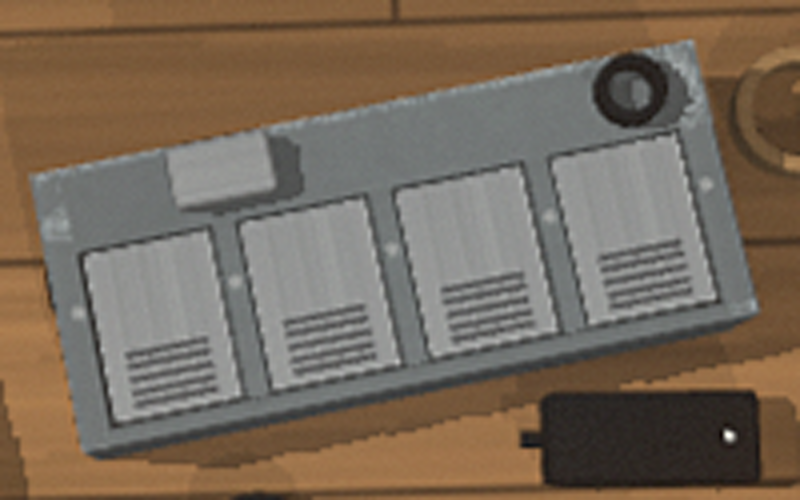

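View pics/sidec.png

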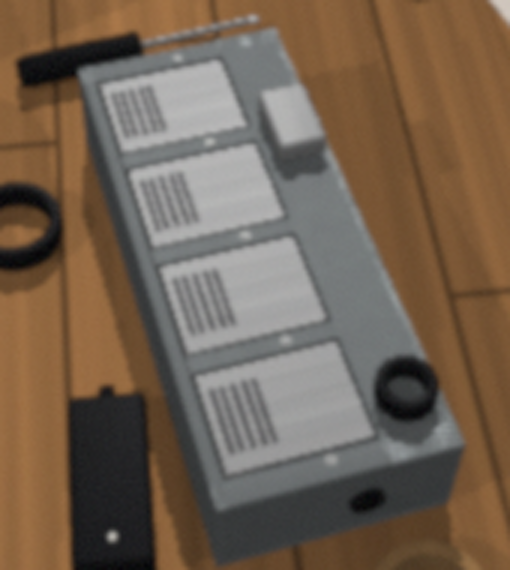

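The crop shows the corners of flap1 at crop (82,256),(210,229),(243,398),(113,425) and of flap4 at (552,157),(680,131),(718,299),(590,326). The side crop shows the same flaps with flap1 at the top. I'll fit the duct pose from both views.

```bash
cat > h.py <<'E'
import numpy as np,cv2
from scipy.spatial.transform import Rotation as R
from scipy.optimize import least_squares
from workcell import bot
def onz(n,uv,z):
    c=bot.get_calibration(n);Rm=R.from_rotvec(c['rvec']).as_matrix();C=-Rm.T@c['tvec']
    uv=np.atleast_2d(uv).astype(float);d=np.c_[(uv[:,0]-c['cx'])/c['fx'],(uv[:,1]-c['cy'])/c['fy'],np.ones(len(uv))]@Rm
    return C+d*((z-C[2])/d[:,2])[:,None]
def proj(n,P):
    c=bot.get_calibration(n);K=np.array([[c['fx'],0,c['cx']],[0,c['fy'],c['cy']],[0,0,1]])
    return cv2.projectPoints(np.atleast_2d(P).astype(float),c['rvec'],c['tvec'],K,None)[0][:,0]
def fit(M,W):
    f=lambda p:((M@np.array([[np.cos(p[2]),np.sin(p[2])],[-np.sin(p[2]),np.cos(p[2])]])+p[:2]-W)).ravel()
    r=least_squares(f,[W[:,0].mean(),W[:,1].mean(),0]);return r.x,f(r.x).reshape(-1,2)
E
python3 - <<'E'
from h import *
np.set_printoptions(precision=4,suppress=True)
M=np.array([[.03,.16],[.03,.092],[-.06,.092],[-.06,.16],[.03,-.092],[.03,-.16],[-.06,-.16],[-.06,-.092]])
t=np.array([(82,256),(210,229),(243,398),(113,425),(552,157),(680,131),(718,299),(590,326)],float)
W=onz("top",(t+.5)/4-.5+[255,150],.075)[:,:2]
s=np.array([(225,58),(248,126),(123,153),(98,82),(341,341),(378,438),(228,476),(193,376)],float)
W2=onz("side",(s+.5)/3-.5+[250,130],.075)[:,:2]
for w in (W,W2):
    p,r=fit(M,w);print(p,np.abs(r).max());
p,_=fit(np.r_[M,M],np.r_[W,W2]);print('both',p)
c,s_=np.cos(p[2]),np.sin(p[2])
for i,y in enumerate((.126,.042,-.042,-.126)):
    print('pad',i+1,p[:2]+[c*-.04-s_*y,s_*-.04+c*y])
d=np.load('top0.npy');C=bot.get_calibration('top')
print('depth check top face',d[195:200,345],'adapter',d[255:262:3,410])
def P3(u,v):
    z=d[v,u];Rm=R.from_rotvec(C['rvec']).as_matrix();return Rm.T@(np.array([(u-C['cx'])/C['fx']*z,(v-C['cy'])/C['fy']*z,z])-C['tvec'])
for u,v in((340,232),(295,240),(416,205),(410,260),(312,190),(308,288),(404,172)):print(u,v,P3(u,v))
st=bot.read_state();print(R.from_rotvec(st['tcp_rot']).as_matrix())
E
```

```text
[ 0.5801 -0.0213  0.1792] 0.0016879195485686171
[ 0.5806 -0.0233  0.174 ] 0.00225553978449633
both [ 0.5804 -0.0223  0.1766]
pad 1 [0.5188 0.0947]
pad 2 [0.5336 0.012 ]
pad 3 [ 0.5484 -0.0707]
pad 4 [ 0.5631 -0.1533]
depth check top face [1.049  1.0509 1.0531 1.0533 1.0497] adapter [1.0686 1.0716 1.0701]
340 232 [0.538  0.0068 0.0792]
295 240 [0.5238 0.1008 0.0779]
416 205 [ 0.5908 -0.1538  0.0772]
410 260 [ 0.4791 -0.1416  0.0357]
312 190 [0.6255 0.0626 0.0949]
308 288 [0.4255 0.0791 0.0014]
404 172 [ 0.6597 -0.1309  0.0884]
[[-0.0008  0.3549  0.9349]
 [-0.0019  0.9349 -0.3549]
 [-1.     -0.0021 -0.    ]]
```

Both views agree within 2 mm on the duct, and the measured heights of 77-79 mm match the 75 mm given. I'll travel to above pad1, close the jaws, and turn the jaw axis along the duct.

```bash
python3 -m creep '[{"grip":0,"dp":[0,-2.5,2.8],"rotation":[-0.1,0,0]},{"grip":0,"dp":[0,-5.0,5.6],"rotation":[-0.21,0,0]},{"grip":0,"dp":[0,-7.5,8.4],"rotation":[-0.32,0,0]},{"grip":0,"dp":[0,-10,11.2],"rotation":[-0.43,0,0]},{"grip":0,"dp":[0,-12.5,14],"rotation":[-0.54,0,0]}]' 20
cat > to.py <<'E'
import sys
from h import *
np.set_printoptions(precision=4,suppress=True)
t=np.array(eval(sys.argv[1]));st=bot.read_state();Rm=R.from_rotvec(st['tcp_rot']).as_matrix()
yaw=np.arctan2(-Rm[0,1],Rm[1,1])
print('t',st['time'],'pos',st['tool_pos'],'F',st['wrist_force'],'w',st['width'],'yaw err',.1766-yaw,'tilt',Rm[:,0],'dp cm',100*Rm.T@(t-st['tool_pos']))
E
python3 to.py '[.5188,.0947,.13]'
```

```text
time: 0.52
tool_pos: [0.3262, 0.4627, 0.2446]
tcp_rot: [-0.145, 1.567, 0.143]
wrist_force: [1.2, 0.2, 0.3]
width: 0.301
t 0.5167 pos [0.3262 0.4627 0.2446] F [1.1714 0.1505 0.3474] w 0.3014348403804891 yaw err -0.006782853816452106 tilt [-0.0005 -0.0009 -1.    ] dp cm [ 11.4828 -39.687   12.2327]
```

```bash
python3 -m creep '[{"grip":0,"dp":[1,-3.8,1.2],"rotation":[0,0,0]},{"grip":0,"dp":[2,-7.6,2.4],"rotation":[0,0,0]},{"grip":0,"dp":[3,-11.2,3.5],"rotation":[0,0,0]},{"grip":0,"dp":[4,-14.8,4.6],"rotation":[0,0,0]},{"grip":0,"dp":[5,-18.4,5.7],"rotation":[0,0,0]}]'
python3 to.py '[.5188,.0947,.13]'
```

```text
time: 0.93
tool_pos: [0.4148, 0.2915, 0.1946]
tcp_rot: [-0.139, 1.567, 0.139]
wrist_force: [1.1, 0.2, -0.9]
width: 0.002
t 0.9333 pos [0.4148 0.2915 0.1946] F [ 1.0516  0.2276 -0.9206] w 0.0023478188313646696 yaw err -0.0008282646403307281 tilt [-0.0002 -0.0002 -1.    ] dp cm [  6.4568 -21.2101   6.7689]
```

```bash
python3 -m creep '[{"grip":0,"dp":[1,-3.7,1.2],"rotation":[0,0,0]},{"grip":0,"dp":[2,-7.4,2.4],"rotation":[0,0,0]},{"grip":0,"dp":[3,-11.1,3.6],"rotation":[0,0,0]},{"grip":0,"dp":[4,-14.8,4.8],"rotation":[0,0,0]},{"grip":0,"dp":[5,-18.4,5.9],"rotation":[0,0,0]}]'
python3 -m creep '[{"grip":0,"dp":[0.7,-1.4,0.4],"rotation":[0,0,0]},{"grip":0,"dp":[1.4,-2.7,0.8],"rotation":[0,0,0]},{"grip":0,"dp":[1.5,-2.8,0.9],"rotation":[0,0,0]},{"grip":0,"dp":[1.5,-2.8,0.9],"rotation":[0,0,0]}]'
python3 to.py '[.5188,.0947,.095]'
python3 - <<'E'
from h import *
for n in("top","side"):
    im,d=bot.read_camera(n)
    P=proj(n,[[.5188,.0947,.075],bot.read_state()['tool_pos']+[0,0,-.014]])
    print(P)
    c=P.mean(0).astype(int);a,b=max(c[0]-100,0),max(c[1]-75,0)
    cv2.imwrite(f"pics/{n}1.png",cv2.resize(im[b:b+150,a:a+200,::-1],None,fx=4,fy=4,interpolation=cv2.INTER_CUBIC));print(a,b)
E
```

```text
time: 1.35
tool_pos: [0.5055, 0.1207, 0.1446]
tcp_rot: [-0.139, 1.566, 0.139]
wrist_force: [0.3, 0.1, -0.6]
width: -0.005
time: 1.68
tool_pos: [0.5184, 0.0966, 0.1295]
tcp_rot: [-0.138, 1.568, 0.138]
wrist_force: [-0.1, 0.8, -1.1]
width: 0.001
t 1.6833 pos [0.5184 0.0966 0.1295] F [-0.0593  0.773  -1.1428] w 0.0010761871958104394 yaw err 0.0006704405079362707 tilt [-0.0019  0.0002 -1.    ] dp cm [ 3.4456 -0.1936  0.0102]
[[298.06272854 242.47461011]
 [295.46976509 240.62200219]]
196 166
[[295.97896572 166.58431144]
 [294.86222015 151.76962538]]
195 84
```

View pics/side1.png

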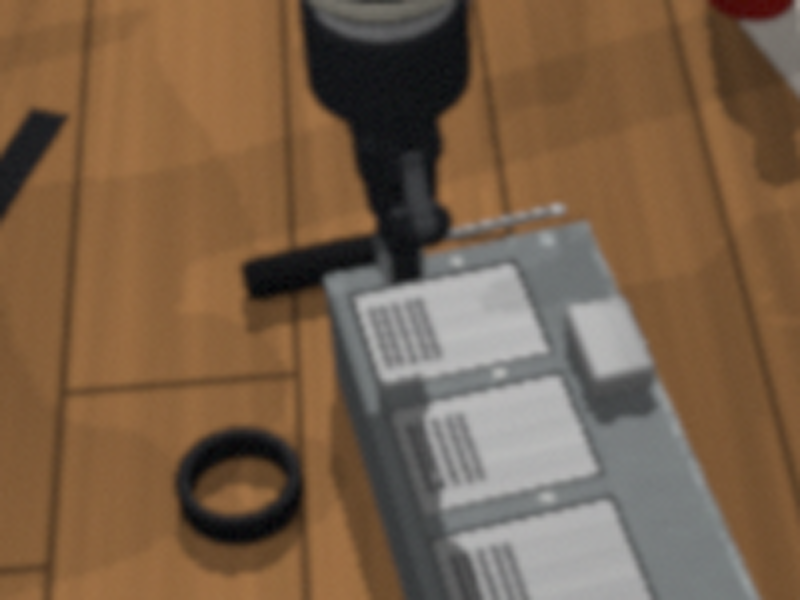

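View pics/top1.png

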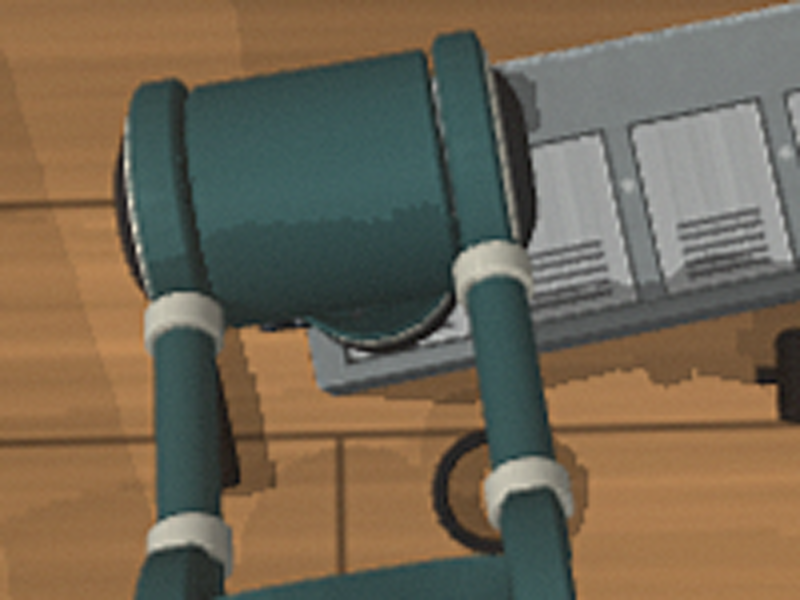

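The side view shows the closed fingertip at crop (405,275), full-image (296,153), where the projection puts it. It is about 40 mm above the flap1 ribs at crop (403,335). The top view shows only the wrist over flap1. Next I'll press in small steps.

```bash
python3 -m creep '[{"grip":0,"dp":[1.5,-0.1,0],"rotation":[0,0,0]},{"grip":0,"dp":[3,-0.2,0],"rotation":[0,0,0]},{"grip":0,"dp":[3.5,-0.2,0],"rotation":[0,0,0]},{"grip":0,"dp":[3.5,-0.2,0],"rotation":[0,0,0]},{"grip":0,"dp":[3.7,-0.2,0],"rotation":[0,0,0]}]'
python3 -m creep '[{"grip":0,"dp":[0.1,0,0],"rotation":[0,0,0]},{"grip":0,"dp":[0.2,0,0],"rotation":[0,0,0]},{"grip":0,"dp":[0.2,0,0],"rotation":[0,0,0]}]'
python3 to.py '[.5188,.0947,.089]'
```

```text
time: 2.2
tool_pos: [0.5194, 0.0957, 0.0939]
tcp_rot: [-0.14, 1.565, 0.14]
wrist_force: [-0.4, -0.7, 1.1]
width: 0.005
time: 2.45
tool_pos: [0.5197, 0.095, 0.0918]
tcp_rot: [-0.139, 1.565, 0.139]
wrist_force: [-0.5, 0.3, -0.5]
width: -0.002
t 2.45 pos [0.5197 0.095  0.0918] F [-0.4947  0.2513 -0.4978] w -0.0016160130989325858 yaw err -0.0008148370846940423 tilt [ 0.001   0.0002 -1.    ] dp cm [ 0.2831 -0.0146 -0.0918]
```

```bash
for i in 1 2 3; do python3 -m creep '[{"grip":0,"dp":[0.1,0,0],"rotation":[0,0,0]},{"grip":0,"dp":[0.2,0,0],"rotation":[0,0,0]},{"grip":0,"dp":[0.2,0,0],"rotation":[0,0,0]}]' | egrep 'pos|force'; done
```

```text
tool_pos: [0.5193, 0.0947, 0.0892]
wrist_force: [0.2, 0.8, -0.5]
tool_pos: [0.5194, 0.0947, 0.0888]
wrist_force: [-4.1, -0.3, 11.2]
tool_pos: [0.5195, 0.0947, 0.0887]
wrist_force: [-10.2, -1.2, 22.8]
```

At 22.8 N flap1 hasn't moved (TCP steady at 88.8 mm), so it is locked. I'll lift and go to pad2.

```bash
python3 -m creep '[{"grip":0,"dp":[-2.2,0,0],"rotation":[0,0,0]},{"grip":0,"dp":[-2.2,-3,0],"rotation":[0,0,0]},{"grip":0,"dp":[-2.2,-6,0],"rotation":[0,0,0]},{"grip":0,"dp":[-2.2,-8.4,0],"rotation":[0,0,0]},{"grip":0,"dp":[-1.0,-8.4,0],"rotation":[0,0,0]}]'
python3 to.py '[.5336,.012,.089]'
```

```text
time: 3.62
tool_pos: [0.5374, 0.0087, 0.098]
tcp_rot: [-0.139, 1.56, 0.135]
wrist_force: [2.0, 0.2, -0.3]
width: 0.002
t 3.6167 pos [0.5374 0.0087 0.098 ] F [ 1.9982  0.2305 -0.3202] w 0.002020488407387117 yaw err 0.0018584395802020426 tilt [ 0.0066 -0.0017 -1.    ] dp cm [ 0.8934  0.3908 -0.3182]
```

```bash
python3 -m creep '[{"grip":0,"dp":[0.3,0,-0.1],"rotation":[0,0,0]},{"grip":0,"dp":[0.5,0.1,-0.1],"rotation":[0,0,0]},{"grip":0,"dp":[0.5,0.1,-0.1],"rotation":[0,0,0]}]' | egrep 'pos|force'; for i in 1 2 3 4; do python3 -m creep '[{"grip":0,"dp":[0.1,0,0],"rotation":[0,0,0]},{"grip":0,"dp":[0.2,0,0],"rotation":[0,0,0]},{"grip":0,"dp":[0.2,0,0],"rotation":[0,0,0]}]' | egrep 'pos|force'; done; python3 to.py '[.5336,.012,.089]'
```

```text
tool_pos: [0.5319, 0.0136, 0.0893]
wrist_force: [0.4, 0.5, -1.1]
tool_pos: [0.5329, 0.0138, 0.0888]
wrist_force: [-1.7, -0.2, 4.1]
tool_pos: [0.5329, 0.0138, 0.0887]
wrist_force: [-8.0, 1.7, 16.8]
tool_pos: [0.533, 0.0138, 0.0886]
wrist_force: [-13.3, 0.3, 29.3]
tool_pos: [0.5331, 0.0138, 0.0885]
wrist_force: [-19.3, 0.5, 41.8]
t 4.8667 pos [0.5331 0.0138 0.0885] F [-19.3171   0.4887  41.7797] w 0.0004281766697601729 yaw err -0.00158173116067295 tilt [-0.0009  0.0005 -1.    ] dp cm [-0.0479 -0.1839  0.0191]
```

Flap2 is locked too. On to pad3.

```bash
python3 -m creep '[{"grip":0,"dp":[-2.5,0,0],"rotation":[0,0,0]},{"grip":0,"dp":[-2.5,-3,0],"rotation":[0,0,0]},{"grip":0,"dp":[-2.5,-6,0],"rotation":[0,0,0]},{"grip":0,"dp":[-2.5,-8.5,0],"rotation":[0,0,0]},{"grip":0,"dp":[-1.5,-8.5,0],"rotation":[0,0,0]}]'
python3 -m creep '[{"grip":0,"dp":[0.1,0,0],"rotation":[0,0,0]},{"grip":0,"dp":[0.1,0,0],"rotation":[0,0,0]}]' 
python3 to.py '[.5484,-.0707,.089]'
```

```text
time: 5.28
tool_pos: [0.5512, -0.0741, 0.1]
tcp_rot: [-0.14, 1.56, 0.135]
wrist_force: [0.3, -0.1, 0.5]
width: 0.005
time: 5.45
tool_pos: [0.5467, -0.07, 0.095]
tcp_rot: [-0.138, 1.569, 0.14]
wrist_force: [-1.4, 0.7, 0.0]
width: -0.0
t 5.45 pos [ 0.5467 -0.07    0.095 ] F [-1.4204  0.6646  0.0413] w -0.0004942506361159737 yaw err -0.0003620261610074449 tilt [-0.0028  0.001  -1.    ] dp cm [ 0.598  -0.0981  0.1595]
```

```bash
python3 -m creep '[{"grip":0,"dp":[0.3,0,0],"rotation":[0,0,0]},{"grip":0,"dp":[0.4,0,0],"rotation":[0,0,0]},{"grip":0,"dp":[0.4,0,0],"rotation":[0,0,0]}]' | egrep 'pos|force'; for i in 1 2 3; do python3 -m creep '[{"grip":0,"dp":[0.1,0,0],"rotation":[0,0,0]},{"grip":0,"dp":[0.2,0,0],"rotation":[0,0,0]},{"grip":0,"dp":[0.2,0,0],"rotation":[0,0,0]}]' | egrep 'pos|force'; done; python3 to.py '[.5484,-.0707,.089]'
```

```text
tool_pos: [0.5475, -0.0698, 0.0918]
wrist_force: [-0.4, 0.3, 0.1]
tool_pos: [0.5478, -0.0705, 0.0902]
wrist_force: [-0.7, -0.0, -0.1]
tool_pos: [0.5481, -0.0707, 0.0888]
wrist_force: [-1.5, 1.0, 5.0]
tool_pos: [0.5482, -0.0708, 0.0887]
wrist_force: [-6.9, 1.7, 15.3]
t 6.45 pos [ 0.5482 -0.0708  0.0887] F [-6.9057  1.7283 15.3157] w -0.0022504308803261504 yaw err -0.00047908561397061455 tilt [ 0.0001  0.0001 -1.    ] dp cm [-0.0283  0.007   0.0225]
```

Flap3 is locked as well (15 N, no travel). By elimination pad4 should be free, and I'll press it to check.

```bash
python3 -m creep '[{"grip":0,"dp":[-2.2,0,0],"rotation":[0,0,0]},{"grip":0,"dp":[-2.2,-3,0],"rotation":[0,0,0]},{"grip":0,"dp":[-2.2,-6,0],"rotation":[0,0,0]},{"grip":0,"dp":[-2.2,-8.4,0],"rotation":[0,0,0]},{"grip":0,"dp":[-1.2,-8.4,0],"rotation":[0,0,0]}]'
python3 -m creep '[{"grip":0,"dp":[0.1,0,0],"rotation":[0,0,0]},{"grip":0,"dp":[0.3,0,0],"rotation":[0,0,0]},{"grip":0,"dp":[0.3,0,0],"rotation":[0,0,0]}]' 
for i in 1 2 3; do python3 -m creep '[{"grip":0,"dp":[0.1,0,0],"rotation":[0,0,0]},{"grip":0,"dp":[0.2,0,0],"rotation":[0,0,0]},{"grip":0,"dp":[0.2,0,0],"rotation":[0,0,0]}]' | egrep 'pos|force'; done
python3 to.py '[.5631,-.1533,.089]'
```

```text
time: 6.87
tool_pos: [0.5658, -0.158, 0.1009]
tcp_rot: [-0.14, 1.56, 0.134]
wrist_force: [0.2, -0.6, 1.1]
width: -0.002
time: 7.12
tool_pos: [0.5616, -0.1524, 0.0941]
tcp_rot: [-0.139, 1.568, 0.14]
wrist_force: [-0.5, 0.1, -0.9]
width: -0.002
tool_pos: [0.5627, -0.1527, 0.0932]
wrist_force: [0.7, -0.1, 0.9]
tool_pos: [0.5627, -0.1533, 0.0912]
wrist_force: [-0.0, 0.6, 0.1]
tool_pos: [0.5627, -0.1535, 0.0891]
wrist_force: [0.2, 0.1, 0.5]
t 7.8667 pos [ 0.5627 -0.1535  0.0891] F [0.212 0.05  0.503] w 7.723820434972165e-05 yaw err -0.0005426949414492621 tilt [-0.0001  0.     -1.    ] dp cm [0.0122 0.0094 0.0452]
```

```bash
for i in 1 2 3; do python3 -m creep '[{"grip":0,"dp":[0.1,0,0],"rotation":[0,0,0]},{"grip":0,"dp":[0.2,0,0],"rotation":[0,0,0]},{"grip":0,"dp":[0.2,0,0],"rotation":[0,0,0]}]' | egrep 'pos|force'; done
```

```text
tool_pos: [0.5627, -0.1535, 0.0874]
wrist_force: [-1.0, 1.0, 2.1]
tool_pos: [0.5628, -0.1535, 0.0852]
wrist_force: [-1.4, 1.1, 2.2]
tool_pos: [0.5629, -0.1535, 0.0832]
wrist_force: [-0.5, 0.5, 1.4]
```

Flap4 yields under about 2 N, so it is the free one. I'll push it down.

```bash
python3 -m creep '[{"grip":0,"dp":[0.3,0,0],"rotation":[0,0,0]},{"grip":0,"dp":[0.6,0,0],"rotation":[0,0,0]},{"grip":0,"dp":[0.9,0,0],"rotation":[0,0,0]},{"grip":0,"dp":[1.2,0,0],"rotation":[0,0,0]},{"grip":0,"dp":[1.5,0,0],"rotation":[0,0,0]}]'| egrep 'pos|force'
python3 -m creep '[{"grip":0,"dp":[0.2,0,0],"rotation":[0,0,0]},{"grip":0,"dp":[0.4,0,0],"rotation":[0,0,0]},{"grip":0,"dp":[0.6,0,0],"rotation":[0,0,0]},{"grip":0,"dp":[0.8,0,0],"rotation":[0,0,0]},{"grip":0,"dp":[0.8,0,0],"rotation":[0,0,0]}]'| egrep 'pos|force'
for i in 1 2 ; do python3 -m creep '[{"grip":0,"dp":[0.1,0,0],"rotation":[0,0,0]},{"grip":0,"dp":[0.2,0,0],"rotation":[0,0,0]},{"grip":0,"dp":[0.2,0,0],"rotation":[0,0,0]}]' | egrep 'pos|force'; done
```

```text
tool_pos: [0.5629, -0.1536, 0.0681]
wrist_force: [0.0, -0.8, 3.3]
tool_pos: [0.562, -0.1533, 0.0594]
wrist_force: [-0.9, 0.3, -0.3]
tool_pos: [0.5625, -0.1534, 0.058]
wrist_force: [-0.8, -0.1, 1.0]
tool_pos: [0.5627, -0.1535, 0.0562]
wrist_force: [0.9, -0.5, 1.5]
```

```bash
for i in 1 2 3 4; do python3 -m creep '[{"grip":0,"dp":[0.1,0,0],"rotation":[0,0,0]},{"grip":0,"dp":[0.2,0,0],"rotation":[0,0,0]},{"grip":0,"dp":[0.2,0,0],"rotation":[0,0,0]}]' | egrep 'pos|force'; done
```

```text
tool_pos: [0.5626, -0.1535, 0.054]
wrist_force: [-1.3, -0.2, 2.3]
tool_pos: [0.5625, -0.1535, 0.052]
wrist_force: [-0.6, 0.0, 1.1]
tool_pos: [0.5627, -0.1535, 0.0508]
wrist_force: [-2.0, 0.3, 6.2]
tool_pos: [0.5629, -0.1536, 0.0505]
wrist_force: [-7.6, 1.3, 17.1]
```

```bash
python3 - <<'E'
from h import *
im,d=bot.read_camera("side")
cv2.imwrite("pics/side2.png",cv2.resize(im[180:330,230:430,::-1],None,fx=4,fy=4,interpolation=cv2.INTER_CUBIC))
E
```

```text
(no output)
```

View pics/side2.png

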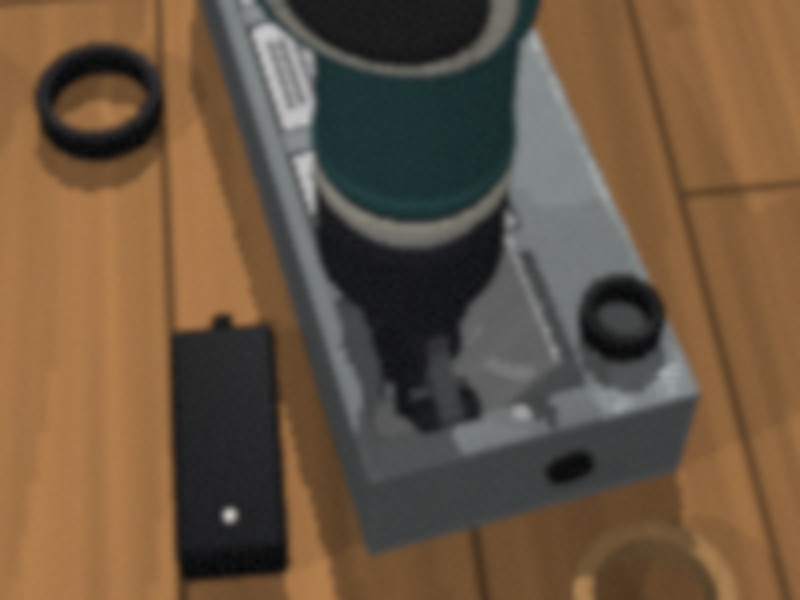

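The stop is reached: the force rises sharply at 38.5 mm depth, and the picture shows the plain end raised at crop (540,310). I'll withdraw straight up.

```bash
python3 -m creep '[{"grip":0,"dp":[-0.6,0,0],"rotation":[0,0,0]},{"grip":0,"dp":[-2,0,0],"rotation":[0,0,0]},{"grip":0,"dp":[-4,0,0],"rotation":[0,0,0]},{"grip":0,"dp":[-7,0,0],"rotation":[0,0,0]},{"grip":0,"dp":[-11,0,0],"rotation":[0,0,0]}]'
python3 -m creep '[{"grip":0,"dp":[-3,2,-3],"rotation":[0,0,0]},{"grip":0,"dp":[-6,4,-6],"rotation":[0,0,0]},{"grip":0,"dp":[-9,6,-8],"rotation":[0,0,0]},{"grip":0,"dp":[-10,8,-10],"rotation":[0,0,0]},{"grip":0,"dp":[-10,8,-10],"rotation":[0,0,0]}]'
python3 - <<'E'
from h import *
for n,c in(("side",(180,230)),("top",(150,255))):
    im,d=bot.read_camera(n)
    cv2.imwrite(f"pics/{n}3.png",cv2.resize(im[c[0]:c[0]+150,c[1]:c[1]+200,::-1],None,fx=4,fy=4,interpolation=cv2.INTER_CUBIC))
    C=bot.get_calibration(n);v,u=np.mgrid[0:400,0:640];Rm=R.from_rotvec(C['rvec']).as_matrix()
    P=(np.stack([(u-C['cx'])/C['fx']*d,(v-C['cy'])/C['fy']*d,d],-1)-C['tvec'])@Rm
    p=[.5804,-.0223,.1766];a=np.array([np.cos(p[2]),np.sin(p[2])]);Q=P[...,:2]-p[:2]
    X=Q@a;Y=Q@[-a[1],a[0]];Z=P[...,2]
    for y in(.126,.042,-.042,-.126):
        m=(abs(Y-y)<.025)&(d>0)&(Z<.11)&(Z>.005)
        print(n,y,[(x,round(float(np.median(Z[m&(abs(X-x)<.005)])),3) if (m&(abs(X-x)<.005)).any() else None) for x in(-.05,-.03,-.02,-.01,0,.01,.02)])
E
```

```text
time: 11.42
tool_pos: [0.56, -0.1525, 0.1556]
tcp_rot: [-0.137, 1.573, 0.142]
wrist_force: [1.9, -0.6, -1.3]
width: 0.001
time: 11.83
tool_pos: [0.4484, -0.0905, 0.2628]
tcp_rot: [-0.14, 1.561, 0.139]
wrist_force: [-0.1, -0.2, 0.1]
width: 0.0
side 0.126 [(-0.05, 0.075), (-0.03, 0.075), (-0.02, 0.075), (-0.01, 0.075), (0, 0.075), (0.01, 0.075), (0.02, 0.075)]
side 0.042 [(-0.05, 0.075), (-0.03, 0.075), (-0.02, 0.075), (-0.01, 0.075), (0, 0.075), (0.01, 0.075), (0.02, 0.075)]
side -0.042 [(-0.05, 0.075), (-0.03, 0.075), (-0.02, 0.075), (-0.01, 0.075), (0, 0.075), (0.01, 0.075), (0.02, 0.075)]
side -0.126 [(-0.05, 0.014), (-0.03, 0.041), (-0.02, 0.054), (-0.01, 0.065), (0, 0.078), (0.01, 0.09), (0.02, 0.096)]
top 0.126 [(-0.05, 0.077), (-0.03, 0.077), (-0.02, 0.076), (-0.01, 0.076), (0, 0.077), (0.01, 0.076), (0.02, 0.076)]
top 0.042 [(-0.05, 0.076), (-0.03, 0.077), (-0.02, 0.076), (-0.01, 0.076), (0, 0.076), (0.01, 0.076), (0.02, 0.076)]
top -0.042 [(-0.05, 0.076), (-0.03, 0.077), (-0.02, 0.076), (-0.01, 0.076), (0, 0.076), (0.01, 0.076), (0.02, 0.076)]
top -0.126 [(-0.05, None), (-0.03, None), (-0.02, 0.055), (-0.01, 0.065), (0, 0.077), (0.01, 0.09), (0.02, 0.098)]
```

```bash
python3 to.py '[.5,0,.2]'
```

```text
t 11.9333 pos [ 0.4503 -0.092   0.2594] F [-0.1781 -0.3282 -0.3005] w 0.0033302976400840633 yaw err -0.0015440416127977807 tilt [ 0.0035 -0.0009 -1.    ] dp cm [5.9446 8.1827 6.5058]
```

View pics/side3.png

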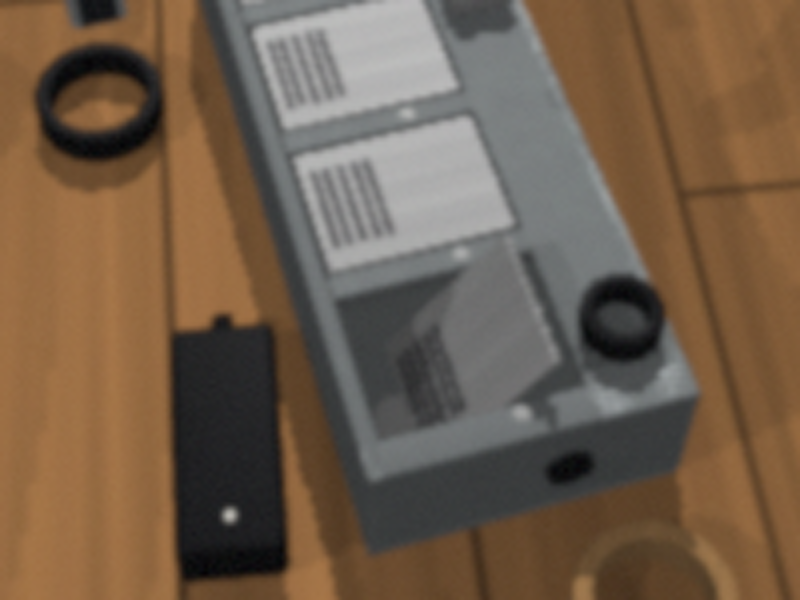

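View pics/top3.png

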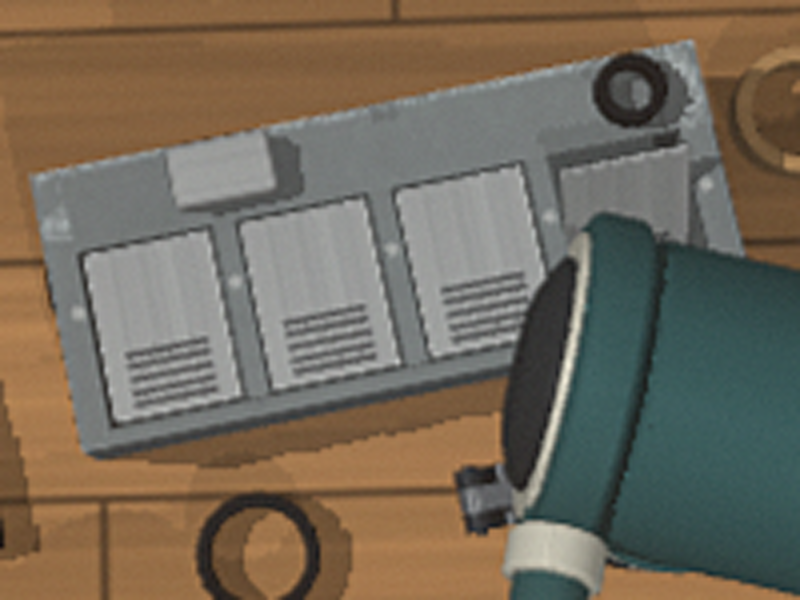

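Flap4's depth slope (54 mm to 90 mm over 30 mm) gives about 0.88 rad. The other three are flush, and the loose things are at their old pixels.

```bash
python3 -c "
from workcell import bot
print(bot.finish_job())"
```

```text
the job is handed in; nothing more can be done
None
```

Flap4, the rightmost, was the free one. I pushed it down to its stop, left it open, and handed the job in at about 12 s of the 45 s allowed; no verdict was reported.

- **Finding the flap:** I pressed the ribs of all four flaps with the closed fingertips. Flaps 1, 2 and 3 held under 23, 42 and 15 N with no travel. The 42 N on flap2 was more than needed and went through the fingertips; the 40 N limit is for the arm and gripper body. Flap4 gave way at about 2 N.
- **Opening it:** I pressed until the force jumped to 17 N at 38.5 mm depth, then withdrew straight up.
- **Last checks:** After withdrawing, depth readings put flap4 at about 0.88 rad, and the other three read flush at 75–77 mm. The arm is clear at 0.26 m height with about 0 N at the wrist.
- **Loose things:** The tin and both tape rolls on the duct and in front of it looked unmoved in the last pictures. So did the adapter, and the brown tape as far as it was in view. The screwdriver was outside the last close-ups, so I did not check it again; the arm had passed above it without any contact force.

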